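# Pin the idle leaf, free the sagging bolt and hold the sample guard's gate ajar

### The job

The tube guard on the bench has two leaves: first secure its left leaf by taking the loose yellow-handled pin from its stand and dropping it fully home through the leaf's strap and the guard's header. Then lift the sagging bolt by its red-topped knob so that its toe clears the bent keeper, draw it right back out of the keeper, and pull the right leaf (the self-closing gate) ajar, to about 30 degrees. Finish still holding the gate steadily there, with the pin still home, and leave the other things on the bench where they are.

Things in the scene. Friction and masses are not known exactly. Their poses are not given: they have to be found in the camera images.
- cage: Fixed clear tube guard, 164 x 356 mm, roof top 146 mm high. Origin: centre of its underside; z up, x from its front (two blue leaves, facing the robot) to its back, y left. Turned up to 0.22 rad. Leaves: 8 mm thick, in the plane x = -78 mm, 12 to 144 mm high, meeting at y = 0. Bolt, guides and keeper stand in front, x = -110 to -82 mm, no higher than 149 mm but for the bolt's knob.
- idle_leaf (a joint): Left leaf (cage y > 0), hinged upright at its outer edge (cage x = -78, y = +170 mm); rad, 0 = shut (so at the start), grows as it swings out towards the robot, up to 0.9. Only slight friction (0.03 N m) holds it until it is pinned.
- pin_hole (a point): Centre of the mouth of the upright 13 mm hole in the left leaf's steel strap (44 mm wide, 6 mm thick), on its upper face, 153.5 mm above the bench; cage x = -46, y = +85 mm while the leaf is shut. An equal hole in the 6 mm aluminium header lies right beneath, 1.5 mm lower than the strap; below that it is free.
- pin: Loose pin, about 80 g: steel shank 10 mm thick, 36 mm long, tip tapered to 7 mm; collar 22 mm wide, 4 mm thick; above it a yellow round handle 14 mm thick, ending 50 mm above the collar's underside. Origin: centre of the collar's underside; z towards the handle. Home: collar rests on the strap. Starts upright in its stand, collar on the stand's top, 45 mm high.
- pin_stand: Fixed grey plastic block 50 x 50 x 45 mm with a 13 mm hole, 40 mm deep, in its top, in which the pin stands at the start. Origin: centre of its underside.
- knob (a point): Point on the axis of the bolt's upright knob, 173 mm above the bench with the bolt down. The round stem is 13 mm thick and free from 152 to 193 mm above the bench (bolt down); on it a red cap 17 mm wide reaches up to 204 mm. Moves with bolt and gate.
- bolt: Steel bolt, round rod 10 mm thick, 141 mm long, in front of the gate along its width, 118 mm above the bench when down; a toe at its left end, turned down to 15 mm below the rod's axis, hangs behind the bent-up lip of the open-topped brass keeper on the left leaf. Origin: on the rod's axis under the knob; y along the rod to the toe, z up. Lifted mass 120 g.
- bolt_draw (a joint): How far the bolt is drawn back along itself, away from the left leaf towards the gate's hinge; m, 0 = fully shot, up to 0.044; friction about 1.2 N. Starts at 0 to 0.006. With the bolt down the toe strikes the keeper's lip at about 0.012. The toe is past the lip at 0.025 and out of the keeper, freeing the gate, from 0.028.
- bolt_lift (a joint): How far the bolt is lifted in its worn, too tall guides; m, 0 = sagging (by its own weight), up to 0.016 (stop). The toe clears the lip from 0.009.
- gate_swing (a joint): Right leaf (y < 0), the gate, hinged on an upright axis at its outer edge; rad, 0 = shut, grows as it swings out towards the robot (turning counter-clockwise seen from above), up to 1.3. A spring shuts it: 0.15 N m when shut, 0.3 N m at 0.5 rad, i.e. about 3 N at the knob.
- gate_hinge (a point): Point on the gate's hinge axis, 78 mm in front of and 170 mm to the right of the guard's centre (cage x = -78 mm, y = -170 mm), 146 mm above the bench. With the gate shut and the bolt shot, the knob stands at cage x = -96 mm, y = -32 mm.
- gate: The gate itself: blue frame 168 mm wide, 12 to 144 mm high, clear pane; it carries the bolt. Origin: on the hinge axis at bench height; y runs along the gate from the hinge to its free edge, z up; x from its front to its back.
- tape_roll: Bystander: roll of cream tape, 62 mm across, 18 mm high; leave alone.
- timer: Bystander: white bench timer, 60 x 66 x 19 mm; leave alone.
- reagent_c: Bystander: amber bottle with black cap, 44 mm across, 92 mm tall; leave alone.
- dropper_a: Bystander: small white dropper bottle with blue cap, 27 mm across, 66 mm tall; leave alone.

How it is judged:
By the outcome, as a careful person would: the job done as asked, in the order asked, and still so for the second after the job is handed in, while the arm keeps its last pose, push and grip.
It also fails if it takes over 51 s, if anything falls off the work surface, if the arm or the gripper's body presses on something with over 40 N, if the wrist force passes 120 N, or if a joint passes its speed limit or range.

### The arm

A 6-joint arm with a two-finger parallel gripper is mounted at the origin on a cart in front of the work surface, level with it; the furniture and walls round the work are solid. World frame = base frame: x ahead of the robot, y to its left, z up, the work surface at z = 0. Lengths are in mm, angles in rad, forces in N, time in s.
With the tool pointing down it reaches from about 375 to 825 mm from the base axis. Payload 5.5 kg.
Tool frame: the origin (TCP) lies at the very end of the fingers, on their centre line; the grasp point (between the pads) lies 19 mm behind it (bot.grip_point_offset is the distance from the TCP to the grasp point, in mm); z points along the fingers, y is the line along which they close (so a half turn about z gives the same grasp; the last joint's range is limited). The gripper opens to 85 mm and grips with 20 to 120 N. Pads are 22 mm wide; open, the fingers measure 114 mm over their backs; the gripper's body (76 mm by 85 mm) begins 54 mm behind the grasp point. The pads swing forward as they close: fully open they stand 13 mm farther back than shut.
Start: joints at [1.295, 0.314, -0.047, 1.21, 0, 1.571], TCP at [163.387, 577.321, 231.299] pointing down, gripper open.
Joint ranges: [-2.67, 2.67], [-0.69, 1.73], [-1.03, 1.25], [-2.08, 2.16], [-1.42, 1.45], [-3.14, 3.14]. Speed limits (rad/s): [2.39, 2.39, 3.01, 3.14, 3.14, 3.14].

### API

Orientations are given as [roll, pitch, yaw] about the fixed x, y, z axes, in that order (R = Rz(yaw) Ry(pitch) Rx(roll)).
In Python, from bench import bot gives the robot as it stands. The module is installed in compiled form; this text tells all that it offers.
- The arm moves only by the tool move_arm, never from a script. Its argument "motion" is a list that holds one entry, the list of rows, each a list of 4 numbers: the shift along the tool's x, y, z in mm, then the turn about the tool's z in degrees. In form: [[[tx, ty, tz, yaw], ...]]. A call has 1 to 5 rows; each row is the pose to reach, as a shift and turn from the pose commanded when the call began, along the tool's axes at that moment; what a row does not reach only later rows make up. A row lasts 1/12 s, in which the tool goes at most 41.7 mm and 7.16 degrees, less where a joint would pass 70% of its speed; a pose out of reach is approached as far as the arm can. A call with a gripper value outside its range is refused whole. "hand" is the closure, from -1 (fully open) to 1 (shut), set as the call begins (left out, the last holds). The fingers move at their own pace and stop on an object; "newtons" is the grip in N (left out, the last holds). Time passes only in rows, so rows that repeat a pose let the fingers close. It gives the time, the measured TCP pose, the force, the opening and the grip force at its end, in the units of the state.
- bot.observe(): the state, without advancing time (a new reading comes with each control period).
- bot.snapshot(name): name is "side" or "top"; returns a dict with "pixels" (384x512x3 uint8, red, green, blue), "camera_matrix" (3x3 intrinsics, pixels), "cam_to_world" (4x4, takes a point from camera to world coordinates). Camera axes: x right, y up, looking along -z (the intrinsics and any distortion apply to the point x, -y, -z); pixel columns grow to the right and rows downward; lengths in mm; the calibration is good to about 2 mm. A picture is of the moment at which its call begins. There is no depth.
- bot.finish_job(): hands the job in; it is judged then, once.
The state is a dict: "time_s": time; "qpos": joint angles; "joint_vel": joint speeds; "joint_torque": joint torques, N m; "tcp_pos": TCP position; "ee_rot": TCP orientation; "contact_force": force on the tool from outside, world axes, zero at the start; "ft_torque": the same for the moment, N m; "width": opening from 0.0 (shut) to 1.0 (fully open); "finger_force": force on a finger pad.
Only numpy, scipy, OpenCV 4.12 (cv2) and the standard library are available. Lean on these libraries where they do the work, as an engineer would, in place of code of your own. Each camera call takes 0.05 s, during which the arm holds its last target. There are 200 camera calls.

## Working session

There is one attempt and no reset: what is moved stays moved. The work goes in short steps, Python scripts to look and compute and a tool call to move; the robot and the scene stay as the last step left them, time stands still between calls to the robot, and variables do not carry over. Pictures are saved under pics/ and viewed, at most 10 in all, crops included, and the job is handed in when it is done.

Besides the shell and the picture viewer there is one more tool, called after "Emit:" as name([rows], argument=value, ...), one row to a line, values as JSON. move_arm: Moves the arm, as the interface text tells. Its arguments: {"type":"object","properties":{"motion":{"type":"array","items":{"type":"array","items":{"type":"array","items":{"type":"number"}}}},"hand":{"type":"number"},"newtons":{"type":"number"}},"required":["motion"]}

```bash
mkdir -p pics; cat > h.py <<'E'
import numpy as np, cv2
from bench import bot
def snap(n,f=None):
    s=bot.snapshot(n); 
    if f: cv2.imwrite(f,s["pixels"][:,:,::-1])
    return s
def ray(s,u,v):
    K=np.array(s["camera_matrix"]);T=np.array(s["cam_to_world"])
    d=np.linalg.inv(K)@[u,v,1]; d=T[:3,:3]@[d[0],-d[1],-d[2]]
    return T[:3,3],d/np.linalg.norm(d)
def onz(s,u,v,z):
    o,d=ray(s,u,v); return o+d*(z-o[2])/d[2]
def proj(s,p):
    K=np.array(s["camera_matrix"]);T=np.array(s["cam_to_world"])
    c=T[:3,:3].T@(np.array(p)-T[:3,3]); q=K@[c[0],-c[1],-c[2]]; return q[:2]/q[2]
def tri(a,b):
    (o1,d1),(o2,d2)=a,b
    t=np.linalg.lstsq(np.c_[d1,-d2],o2-o1,rcond=None)[0]
    p,q=o1+t[0]*d1,o2+t[1]*d2; return (p+q)/2,np.linalg.norm(p-q)
def blobs(s,lo,hi,amin=15):
    h=cv2.cvtColor(s["pixels"],cv2.COLOR_RGB2HSV); m=cv2.inRange(h,np.array(lo),np.array(hi))
    n,l,st,c=cv2.connectedComponentsWithStats(m)
    return [(st[i].tolist(),c[i].round(1).tolist()) for i in range(1,n) if st[i][4]>=amin]
E
python3 - <<'E'
from h import *
for n in("side","top"):
    s=snap(n,f"pics/{n}0.png"); print(n,np.array(s["cam_to_world"]).round(2).tolist(),np.array(s["camera_matrix"]).round(1).tolist(),[k for k in s])
    print("yel",blobs(s,(20,120,100),(35,255,255))); print("red",blobs(s,(0,150,80),(6,255,255)),blobs(s,(174,150,80),(180,255,255)))
o=bot.observe();print(o)
E
```

```text
side [[0.84, 0.18, -0.51, -243.42], [-0.54, 0.3, -0.79, -1269.6], [0.01, 0.94, 0.35, 648.44], [0.0, 0.0, 0.0, 1.0]] [[425.5, 0.0, 251.8], [0.0, 425.5, 189.4], [0.0, 0.0, 1.0]] ['pixels', 'camera_matrix', 'cam_to_world']
yel [([320, 121, 174, 52, 999], [413.9, 147.9]), ([215, 124, 27, 27, 424], [224.9, 134.6]), ([0, 154, 14, 9, 99], [6.4, 158.1]), ([191, 175, 4, 12, 38], [192.3, 180.7]), ([244, 178, 12, 13, 58], [248.4, 182.4]), ([261, 184, 13, 12, 52], [267.6, 188.6])]
red [([443, 84, 17, 5, 36], [450.9, 86.4])] [([438, 82, 22, 7, 53], [447.4, 85.3])]
top [[-0.01, 1.0, -0.09, 438.45], [-1.0, -0.01, -0.0, -80.37], [-0.0, 0.09, 1.0, 1477.8], [0.0, 0.0, 0.0, 1.0]] [[450.2, 0.0, 254.7], [0.0, 450.2, 184.8], [0.0, 0.0, 1.0]] ['pixels', 'camera_matrix', 'cam_to_world']
yel [([426, 0, 6, 42, 143], [428.6, 20.3]), ([278, 183, 5, 8, 33], [279.8, 186.5]), ([231, 185, 9, 9, 23], [233.8, 188.0]), ([251, 184, 4, 8, 20], [252.8, 187.4]), ([152, 224, 6, 4, 21], [154.1, 225.5]), ([438, 282, 10, 102, 378], [443.3, 331.6])]
red [([98, 127, 8, 9, 19], [101.6, 130.7]), ([256, 184, 5, 5, 20], [258.0, 185
[... 174 characters left out ...]
 130.4])]
{'time_s': 0.1, 'qpos': array([ 1.29498943e+00,  3.14118473e-01, -4.80007724e-02,  1.21020550e+00,
        3.22830841e-05,  1.57077990e+00]), 'joint_vel': array([-0.00044322, -0.00126995,  0.00309473, -0.00094466, -0.00175659,
       -0.00044084]), 'joint_torque': array([-2.79673168e-04, -5.40762520e+01,  3.40542769e+01,  1.11943207e-02,
       -1.35821006e-05,  1.70840315e-05]), 'tcp_pos': array([163.23850975, 576.81310204, 230.53336139]), 'ee_rot': array([-3.14006424e+00, -3.23081556e-05,  2.86580214e+00]), 'contact_force': array([-0.49255714, -0.48577924, -0.18178875]), 'ft_torque': array([ 0.02427364, -0.05684707,  0.0407493 ]), 'finger_force': 0.0, 'width': 0.9971599064143829}
```

View pics/side0.png

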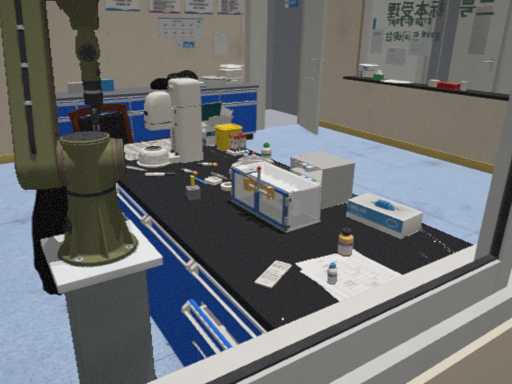

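View pics/top0.png

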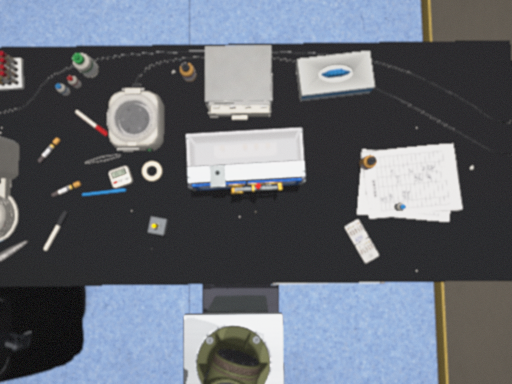

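```bash
python3 - <<'E'
from h import *
t=snap("top");s=snap("side")
for n,S in(("top",t),("side",s)):
    print(n,"yel",[b for b in blobs(S,(22,120,100),(32,255,255),8)if 140<b[1][0]<300 and b[1][1]>165],"red",[b for b in blobs(S,(0,150,80),(6,255,255),5)+blobs(S,(172,150,80),(180,255,255),5) if 240<b[1][0]<280])
print("pin top",onz(t,154.1,225.5,95),"knob",onz(t,257.5,185.8,204))
for c in((187,134.5),(302,128.5),(187.5,188),(305,183)): print(onz(t,*c,146))
a=t["pixels"][120:235,140:310];b=s["pixels"][155:235,180:330]
cv2.imwrite("pics/a.png",np.vstack([cv2.resize(a,(680,460),interpolation=2)[:, :],]) [:,:,::-1])
cv2.imwrite("pics/b.png",cv2.resize(b,None,fx=5,fy=5,interpolation=2)[:,:,::-1])
E
```

```text
top yel [([278, 183, 5, 8, 25], [279.8, 186.9]), ([252, 185, 2, 7, 12], [252.5, 188.0]), ([152, 224, 6, 4, 21], [154.1, 225.5])] red [([256, 184, 5, 5, 20], [258.0, 185.8])]
side yel [([191, 175, 4, 12, 37], [192.2, 180.5])] red [([258, 167, 2, 3, 6], [258.5, 168.0]), ([240, 133, 6, 5, 12], [242.1, 135.3])]
pin top [436.17234293 231.5673214   95.        ] knob [545.22867172 -85.93058942 204.        ]
[706.99268465 123.37927047 146.        ]
[ 721.03520064 -221.79630809  146.        ]
[545.99933927 121.68811568 146.        ]
[ 556.7618899  -227.31664234  146.        ]
```

View pics/a.png

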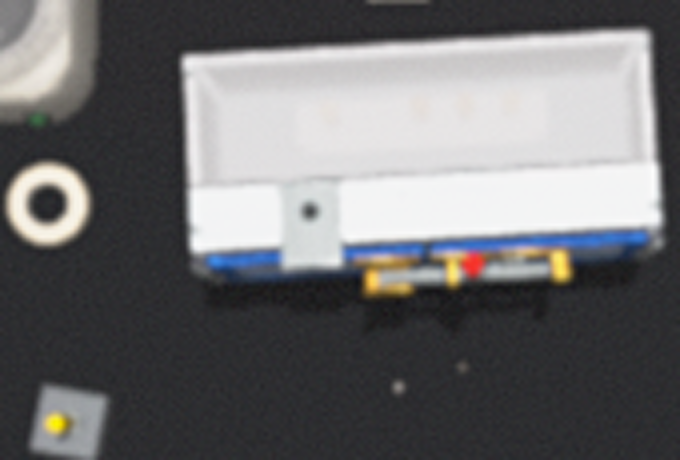

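View pics/b.png

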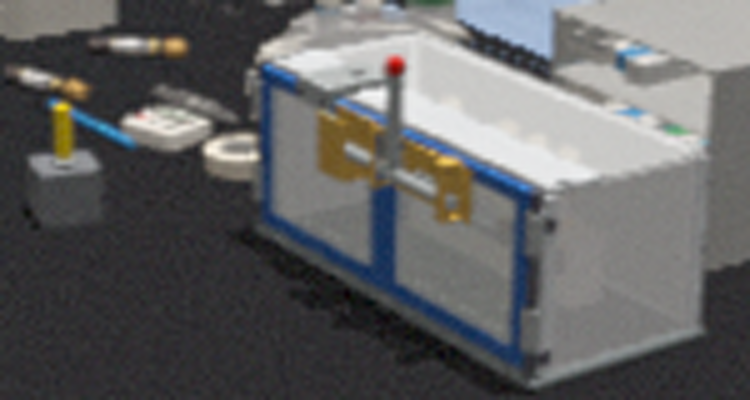

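```bash
python3 - <<'E'
from h import *
t=snap("top");s=snap("side")
P=lambda x,y:((x+.5)/4-.5+140,(y+.5)/4-.5+120)
Q=lambda x,y:((x+.5)/5-.5+180,(y+.5)/5-.5+155)
h=onz(t,*P(310,211),151);k=onz(t,*P(473,265),203);p=onz(t,*P(57,424),95)
print("hole",h,"knob",k,"pin",p)
print("tri knobcap",tri(ray(t,*P(473,265)),ray(s,*Q(396,65))),"pin",tri(ray(t,*P(57,424)),ray(s,*Q(64,106))))
print("side hole z",onz(s,*Q(358,71),153.5))
l=onz(t,*P(208,262),144);r=onz(t,*P(648,237),144);print(l,r,(lambda d:np.arctan2(-d[0],d[1]))((l-r)))
for c in((68,385),(107,396),(96,458),(31,450)):print(onz(t,*P(*c),45))
d=h-k;a=np.arctan2(d[1],d[0]);print(a-np.arctan2(117,50),a-np.arctan2(123,50),np.hypot(d[0],d[1]))
E
```

```text
hole [591.04376483  33.08927914 151.        ] knob [545.08602257 -86.99784717 203.        ] pin [435.7991935 232.2535742  95.       ]
tri knobcap (array([546.36869915, -87.67847835, 200.26426171]), np.float64(2.4870329666819933)) pin (array([437.20797317, 231.18996275,  96.45576312]), np.float64(3.155431746523721))
side hole z [596.58983639  37.22820351 153.5       ]
[554.59501363 109.72654012 144.        ] [ 569.38298674 -217.75763443  144.        ] 0.045125643314004094
[466.46174695 235.04847736  45.        ]
[457.38546276 204.00657218  45.        ]
[408.53561124 212.46350263  45.        ]
[415.43106208 264.00526678  45.        ]
0.03835268944428183 0.020593618881370235 128.5808383031532
```

Emit:
move_arm([
  [[-32,-23,0,0],[-64,-46,0,0],[-96,-69,0,0],[-128,-92,0,0],[-160,-116,0,0]],
], hand=-0.2)

```text
time_s: 0.72
tcp_pos: [286.4, 420.7, 231.3]
ee_rot: [3.141, 0.0, 2.867]
contact_force: [1.1, -0.1, -0.5]
width: 0.596
finger_force: 0.0
```

Emit:
move_arm([
  [[-32,-23,0,0],[-64,-46,0,0],[-96,-69,0,0],[-128,-92,0,0],[-160,-116,0,0]],
])

```text
time_s: 1.13
tcp_pos: [409.0, 265.4, 231.5]
ee_rot: [3.141, 0.0, 2.866]
contact_force: [0.5, -0.0, -0.9]
width: 0.602
finger_force: 0.0
```

Emit:
move_arm([
  [[-10,-6,5,7],[-20,-12,15,14],[-30,-19,30,21],[-36.5,-25.6,45,28],[-36.5,-25.6,60,35]],
])

```text
time_s: 1.55
tcp_pos: [437.2, 231.0, 170.8]
ee_rot: [3.141, 0.001, 2.247]
contact_force: [-0.6, 0.6, 1.0]
width: 0.602
finger_force: 0.0
```

Emit:
move_arm([
  [[0,0,5,7],[0,0,10,14],[0,0,20,21],[0,0,30,28],[0,0,40,35]],
])

```text
time_s: 1.97
tcp_pos: [436.3, 232.4, 131.0]
ee_rot: [3.141, -0.0, 1.638]
contact_force: [-0.0, -0.2, 1.1]
width: 0.603
finger_force: 0.0
```

Emit:
move_arm([
  [[0,0,0,4.2],[0,0,0,4.2],[0,0,0,4.2]],
])

```text
time_s: 2.22
tcp_pos: [436.3, 232.4, 131.4]
ee_rot: [-3.142, 0.0, 1.573]
contact_force: [-0.0, 0.3, -0.4]
width: 0.601
finger_force: 0.0
```

Emit:
move_arm([
  [[0,0,20,0],[0,0,40,0],[0,0,60,0],[0,0,74,0],[0,0,74,0]],
])

```text
time_s: 2.63
tcp_pos: [434.6, 231.5, 55.1]
ee_rot: [-3.138, 0.002, 1.573]
contact_force: [0.4, -0.1, -0.2]
width: 0.599
finger_force: 0.0
```

Emit:
move_arm([
  [[0,0,0,0],[0,0,0,0],[0,0,0,0],[0,0,0,0],[0,0,0,0]],
], hand=1, newtons=35)

```text
time_s: 3.05
tcp_pos: [437.3, 232.9, 58.6]
ee_rot: [3.139, -0.001, 1.571]
contact_force: [-1.1, -0.5, 6.1]
width: 0.153
finger_force: 34.1
```

Emit:
move_arm([
  [[0,0,0,0],[0,0,0,0],[0,0,0,0]],
])

```text
time_s: 3.3
tcp_pos: [437.4, 233.0, 58.6]
ee_rot: [3.139, -0.001, 1.571]
contact_force: [-1.1, -0.8, 7.0]
width: 0.156
finger_force: 34.1
```

Emit:
move_arm([
  [[0,0,-20,0],[0,0,-55,0],[0,0,-95,0],[0,0,-130,0],[0,0,-160,0]],
])

```text
time_s: 3.72
tcp_pos: [436.6, 232.5, 220.3]
ee_rot: [3.14, -0.001, 1.571]
contact_force: [0.6, 0.4, -0.5]
width: 0.151
finger_force: 34.7
```

Emit:
move_arm([
  [[-20,15,0,0],[-45,35,0,0],[-75,58,0,0],[-105,81,0,0],[-135,104,0,0]],
])

```text
time_s: 4.13
tcp_pos: [541.1, 96.1, 217.9]
ee_rot: [3.141, -0.0, 1.572]
contact_force: [0.4, 0.5, -0.6]
width: 0.152
finger_force: 34.7
```

Emit:
move_arm([
  [[-25,20,0,0],[-50,40,0,0],[-64,50,0,0],[-64,50,0,0],[-64,50,0,0]],
])

```text
time_s: 4.55
tcp_pos: [590.1, 32.9, 217.1]
ee_rot: [-3.141, -0.001, 1.569]
contact_force: [-0.2, -0.2, -0.7]
width: 0.15
finger_force: 34.7
```

```bash
python3 - <<'E'
from h import *
t=snap("top");s=snap("side");o=bot.observe();print(o["tcp_pos"],o["ee_rot"],o["contact_force"],o["width"])
p=o["tcp_pos"]
print("pin tip proj",proj(t,p+[0,0,-49]),proj(s,p+[0,0,-49]),"collar",proj(s,p+[0,0,-11]),"hole",proj(s,[591,33,153.5]))
a=t["pixels"][140:220,180:300];b=s["pixels"][130:220,190:310]
cv2.imwrite("pics/c.png",np.hstack([cv2.resize(a,(390,293),interpolation=2),cv2.resize(b,(390,293),interpolation=2)])[:,:,::-1])
E
```

```text
[589.43837988  34.18796655 217.22005126] [-3.14071935e+00 -5.08650025e-04  1.57148338e+00] [-0.56496216  0.78562846 -0.40545412] 0.15023610933055884
pin tip proj [216.2463243  172.25809356] [250.08735621 165.60610617] collar [250.1913327  155.96501553] hole [250.56024699 169.31685869]
```

View pics/c.png

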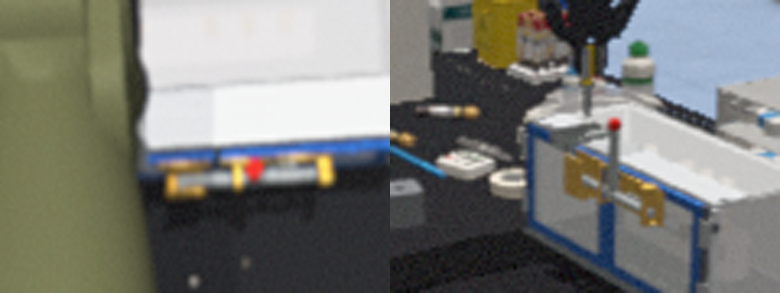

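```bash
python3 - <<'E'
from h import *
t0=cv2.imread("pics/top0.png");s0=cv2.imread("pics/side0.png")
g=cv2.cvtColor(t0,6).astype(float)
R=g[166:180,211:224];print(R.astype(int))
w=np.clip(130-R,0,None);yy,xx=np.mgrid[166:180,211:224]
w[(abs(xx-217)>3)|(abs(yy-172.5)>3)]=0;u,v=(w*xx).sum()/w.sum(),(w*yy).sum()/w.sum()
t=snap("top");print(u,v,onz(t,u,v,151),onz(t,u,v,153.5))
s=snap("side");gs=cv2.cvtColor(s0,6);print(gs[164:174,244:260])
g1=cv2.cvtColor(s["pixels"],7);print(g1[150:170,244:258])
b=s["pixels"][142:176,238:268];cv2.imwrite("pics/d.png",np.hstack([cv2.resize(x,(390,442),interpolation=0) for x in(b[:,:,::-1],s0[142:176,238:268])]))
E
```

```text
[[208 205 209 214 215 215 215 220 223 220 222 219 218]
 [213 213 215 218 219 218 219 220 221 221 219 219 220]
 [217 215 216 219 220 220 220 220 220 219 218 217 218]
 [217 216 216 219 218 215 213 214 218 219 218 217 217]
 [216 215 216 216 206 182 173 185 206 218 219 217 215]
 [218 215 217 209 178 139 120 138 180 209 217 218 216]
 [218 215 216 201 160 108  80 105 159 201 217 218 215]
 [218 214 216 203 163 111  81 106 161 203 218 217 215]
 [218 215 215 212 184 150 130 151 189 212 219 217 214]
 [219 214 215 216 206 193 186 197 212 219 219 215 215]
 [217 215 214 217 217 218 217 218 219 218 219 217 216]
 [218 215 213 216 217 219 218 219 220 219 217 217 219]
 [216 215 215 216 217 218 218 220 220 219 218 218 220]
 [216 213 214 214 217 217 218 219 220 218 217 218 218]]
217.04020100502512 172.41206030150755 [590.93618109  33.3413158  151.        ] [590.64886697  33.12706375 153.5       ]
[[165 165 165 184 204 211 212 216 220 214 218 214 209 207 206 205]
 [229 222 222 219 216 218 215 207 206 204 204 205 203 203 202 201]
 [232 232 229 220 207 205 203 203 201 202 204 204 203 181 152 148]
 [230 23
[... 942 characters left out ...]
3 147 151 147 116  89  84 125 137 134 129 145 157]
 [145 146 151 156 170 130  92  86 136 161 166 163 157 159]
 [151 157 158 162 174 131  95  90 162 180 178 179 185 188]
 [153 152 152 152 153 116  88  82 138 155 153 149 152 158]
 [147 150 150 152 147 115  93  85 141 161 163 164 162 182]
 [144 148 147 151 158 122  90 121 177 207 211 212 215 220]
 [167 161 166 182 205 155 106 152 210 215 216 213 208 205]
 [228 222 222 220 215 174 132 171 199 207 205 204 205 204]
 [233 232 231 220 211 191 181 198 202 202 205 204 201 181]
 [230 230 230 229 216 199 187 183 155 167 193 200 187 138]
 [214 189 180 157 124 107 100 100  93  96 126 170 152  99]
 [114 101  96  92  81  82  84  98 105 104 112 159 138  89]]
```

View pics/d.png

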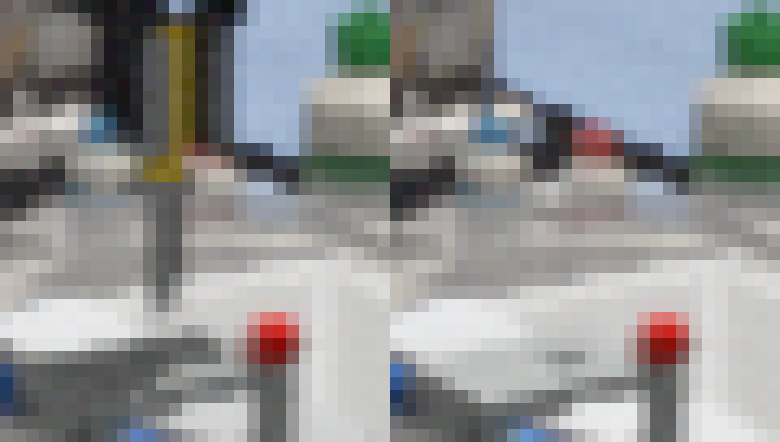

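Emit:
move_arm([
  [[-0.8,2.4,3,0],[-0.8,2.4,7,0],[-0.8,2.4,11,0],[-0.8,2.4,11,0]],
])

```text
time_s: 5.08
tcp_pos: [591.9, 32.9, 205.1]
ee_rot: [-3.14, 0.0, 1.571]
contact_force: [0.6, 0.3, -0.4]
width: 0.157
finger_force: 34.7
```

Emit:
move_arm([
  [[0,0,2,0],[0,0,4,0],[0,0,6,0],[0,0,6,0]],
])

```text
time_s: 5.42
tcp_pos: [592.4, 32.5, 199.8]
ee_rot: [-3.141, 0.0, 1.571]
contact_force: [0.3, -1.0, -0.2]
width: 0.155
finger_force: 34.7
```

Emit:
move_arm([
  [[0,0,1,0],[0,0,2,0],[0,0,3,0],[0,0,3,0]],
])

```text
time_s: 5.75
tcp_pos: [592.6, 32.5, 197.1]
ee_rot: [-3.141, -0.0, 1.571]
contact_force: [-0.1, 0.3, -0.3]
width: 0.155
finger_force: 34.7
```

Emit:
move_arm([
  [[0,0,1,0],[0,0,3,0],[0,0,5,0],[0,0,5,0]],
])

```text
time_s: 6.08
tcp_pos: [592.4, 32.6, 191.8]
ee_rot: [-3.141, -0.0, 1.571]
contact_force: [0.3, 0.9, 0.1]
width: 0.151
finger_force: 34.7
```

Emit:
move_arm([
  [[0,0,1,0],[0,0,3,0],[0,0,5,0],[0,0,5,0]],
])

```text
time_s: 6.42
tcp_pos: [592.4, 32.6, 186.7]
ee_rot: [-3.141, 0.0, 1.571]
contact_force: [-0.2, 0.6, -0.6]
width: 0.154
finger_force: 34.7
```

Emit:
move_arm([
  [[0,0,3,0],[0,0,6,0],[0,0,9,0],[0,0,12,0],[0,0,14,0]],
])

```text
time_s: 6.83
tcp_pos: [592.5, 32.6, 172.7]
ee_rot: [-3.141, -0.0, 1.571]
contact_force: [-0.3, -0.4, -1.1]
width: 0.156
finger_force: 34.7
```

Emit:
move_arm([
  [[0,0,1,0],[0,0,2,0],[0,0,3,0],[0,0,4,0],[0,0,4.5,0]],
])

```text
time_s: 7.25
tcp_pos: [592.7, 32.6, 168.8]
ee_rot: [3.142, -0.0, 1.571]
contact_force: [0.2, -0.1, -1.2]
width: 0.154
finger_force: 34.7
```

Emit:
move_arm([
  [[0,0,0.7,0],[0,0,1.4,0],[0,0,2,0],[0,0,2,0]],
])

```text
time_s: 7.58
tcp_pos: [592.8, 32.5, 167.2]
ee_rot: [3.141, -0.0, 1.571]
contact_force: [-0.5, 0.3, 2.1]
width: 0.149
finger_force: 35.1
```

Emit:
move_arm([
  [[0,0,0.4,0],[0,0,0.8,0],[0,0,1.2,0],[0,0,1.2,0]],
])

```text
time_s: 7.92
tcp_pos: [592.8, 32.5, 167.1]
ee_rot: [3.14, -0.0, 1.571]
contact_force: [-3.5, 0.2, 10.4]
width: 0.157
finger_force: 35.8
```

Emit:
move_arm([
  [[0,0,0,0],[0,0,0,0],[0,0,0,0],[0,0,0,0]],
], hand=-0.2)

```text
time_s: 8.25
tcp_pos: [592.5, 32.5, 165.3]
ee_rot: [-3.141, 0.0, 1.571]
contact_force: [0.7, -0.3, -0.6]
width: 0.607
finger_force: 0.0
```

Emit:
move_arm([
  [[0,0,-10,0],[0,0,-25,0],[0,0,-40,0],[0,0,-55,0],[0,0,-65,0]],
])

```text
time_s: 8.67
tcp_pos: [593.3, 32.6, 232.7]
ee_rot: [3.14, -0.0, 1.571]
contact_force: [0.1, -0.3, -0.1]
width: 0.599
finger_force: 0.0
```

Emit:
move_arm([
  [[-20,-8,0,0],[-50,-20,0,0],[-85,-33,0,0],[-110,-43,0,0],[-119.6,-46,0,0]],
])

```text
time_s: 9.08
tcp_pos: [545.2, -89.8, 231.1]
ee_rot: [-3.141, 0.001, 1.568]
contact_force: [-0.3, -0.7, -0.2]
width: 0.598
finger_force: 0.0
```

Emit:
move_arm([
  [[0,0,0,0],[0,0,0,0]],
])

```text
time_s: 9.25
tcp_pos: [547.0, -87.0, 230.9]
ee_rot: [3.141, -0.001, 1.57]
contact_force: [0.4, -0.3, -1.2]
width: 0.596
finger_force: 0.0
```

```bash
python3 - <<'E'
from h import *
t=snap("top");s=snap("side");o=bot.observe();p=o["tcp_pos"];print(p)
print("proj tcp",proj(t,p),proj(s,p),"knobcap",proj(s,[546.7,-87,200]))
a=t["pixels"][140:220,180:300];b=s["pixels"][130:220,190:310]
cv2.imwrite("pics/e.png",np.hstack([cv2.resize(a,(390,293),interpolation=2),cv2.resize(b,(390,293),interpolation=2)])[:,:,::-1])
E
```

```text
[547.20993114 -86.04613349 230.70484808]
proj tcp [257.56507099 184.28686321] [258.53861852 159.1026419 ] knobcap [258.41592145 167.62834392]
```

View pics/e.png

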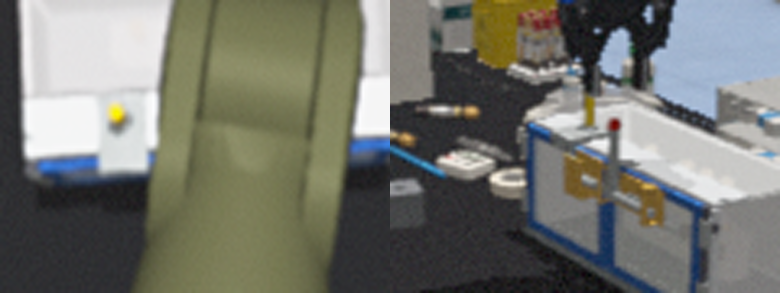

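Emit:
move_arm([
  [[0,0,12,0],[0,0,30,0],[0,0,50,0],[0,0,68,0],[0,0,75,0]],
])

```text
time_s: 9.77
tcp_pos: [545.6, -85.4, 153.0]
ee_rot: [-3.138, -0.001, 1.573]
contact_force: [-0.4, -0.8, -0.1]
width: 0.6
finger_force: 0.0
```

Emit:
move_arm([
  [[0,0,0,0],[0,0,0,0],[0,0,0,0],[0,0,0,0],[0,0,0,0]],
], hand=1, newtons=30)

```text
time_s: 10.18
tcp_pos: [547.3, -86.8, 156.8]
ee_rot: [3.14, -0.0, 1.571]
contact_force: [-0.9, 1.4, 1.8]
width: 0.145
finger_force: 30.1
```

Emit:
move_arm([
  [[0,0,0,0],[0,0,0,0]],
], newtons=60)

```text
time_s: 10.35
tcp_pos: [547.3, -87.0, 156.8]
ee_rot: [3.14, 0.0, 1.571]
contact_force: [-0.9, 1.6, 5.8]
width: 0.142
finger_force: 58.8
```

Emit:
move_arm([
  [[0,0,-3,0],[0,0,-6,0],[0,0,-9,0],[0,0,-12,0],[0,0,-12,0]],
])

```text
time_s: 10.77
tcp_pos: [547.0, -87.1, 168.3]
ee_rot: [3.141, 0.0, 1.571]
contact_force: [0.2, 0.1, -1.5]
width: 0.142
finger_force: 59.0
```

Emit:
move_arm([
  [[0,0,0,0],[0,0,-1,0],[0,0,-1,0]],
])

```text
time_s: 11.02
tcp_pos: [546.8, -87.1, 168.7]
ee_rot: [3.141, 0.0, 1.571]
contact_force: [2.2, 0.0, -1.0]
width: 0.142
finger_force: 59.0
```

Emit:
move_arm([
  [[-3,0.1,0,0],[-6,0.25,0,0],[-10,0.4,0,0],[-14,0.6,0,0],[-18,0.75,0,0]],
])

```text
time_s: 11.43
tcp_pos: [547.4, -105.5, 168.5]
ee_rot: [-3.142, -0.0, 1.571]
contact_force: [2.1, 1.4, -1.0]
width: 0.141
finger_force: 59.0
```

Emit:
move_arm([
  [[-4,0.15,0,0],[-8,0.3,0,0],[-12,0.5,0,0],[-16,0.65,0,0],[-18,0.75,0,0]],
])

```text
time_s: 11.85
tcp_pos: [548.2, -123.7, 168.6]
ee_rot: [3.141, 0.0, 1.57]
contact_force: [2.9, 1.5, -0.8]
width: 0.138
finger_force: 59.0
```

Emit:
move_arm([
  [[0,0,0,0],[0,0,0,0]],
])

```text
time_s: 12.02
tcp_pos: [548.3, -123.7, 168.7]
ee_rot: [3.141, 0.001, 1.57]
contact_force: [1.3, -1.3, -1.5]
width: 0.142
finger_force: 59.0
```

Emit:
move_arm([
  [[-0.85,-3.47,0,-2],[-1.81,-6.91,0,-4],[-2.9,-10.31,0,-6],[-4.1,-13.67,0,-8],[-5.42,-16.98,0,-10]],
])

```text
time_s: 12.43
tcp_pos: [531.5, -128.7, 168.9]
ee_rot: [3.141, 0.001, 1.747]
contact_force: [3.0, -1.3, -2.1]
width: 0.141
finger_force: 59.2
```

Emit:
move_arm([
  [[0,0,0,0],[0,0,0,0]],
])

```text
time_s: 12.6
tcp_pos: [531.5, -128.6, 168.9]
ee_rot: [3.141, 0.001, 1.744]
contact_force: [2.3, -1.5, -1.0]
width: 0.143
finger_force: 59.2
```

Emit:
move_arm([
  [[-0.85,-3.47,0,-2],[-1.81,-6.91,0,-4],[-2.9,-10.31,0,-6],[-4.1,-13.67,0,-8],[-5.42,-16.98,0,-10]],
])

```text
time_s: 13.02
tcp_pos: [516.0, -136.6, 168.8]
ee_rot: [3.14, 0.0, 1.921]
contact_force: [3.3, -0.1, -1.5]
width: 0.141
finger_force: 59.3
```

Emit:
move_arm([
  [[-0.85,-3.47,0,-2],[-1.81,-6.91,0,-4],[-2.9,-10.31,0,-6],[-4.1,-13.67,0,-8],[-5.42,-16.98,0,-10]],
])

```text
time_s: 13.43
tcp_pos: [502.0, -147.3, 168.8]
ee_rot: [3.14, 0.0, 2.095]
contact_force: [3.5, 1.1, -1.2]
width: 0.142
finger_force: 59.3
```

Emit:
move_arm([
  [[0,0,0,0],[0,0,0,0],[0,0,0,0],[0,0,0,0],[0,0,0,0]],
])

```text
time_s: 13.85
tcp_pos: [501.7, -147.4, 168.7]
ee_rot: [3.141, 0.0, 2.094]
contact_force: [4.6, 1.7, -1.9]
width: 0.145
finger_force: 59.3
```

```bash
python3 - <<'E'
from h import *
t=snap("top");s=snap("side");o=bot.observe();p=o["tcp_pos"];print(p,o["ee_rot"],o["contact_force"],o["joint_vel"].round(3),o["finger_force"])
a=t["pixels"][120:230,150:315];b=s["pixels"][130:240,170:335]
cv2.imwrite("pics/f.png",np.hstack([cv2.resize(x,(400,267),interpolation=2) for x in(a,b)])[:,:,::-1])
E
```

```text
[ 501.66734289 -147.47555569  168.68843196] [3.14103613e+00 1.37966042e-04 2.09433143e+00] [ 4.22426783  0.99204145 -0.46477045] [-0.    -0.001 -0.002  0.001 -0.001 -0.003] 59.27954207149014
```

View pics/f.png

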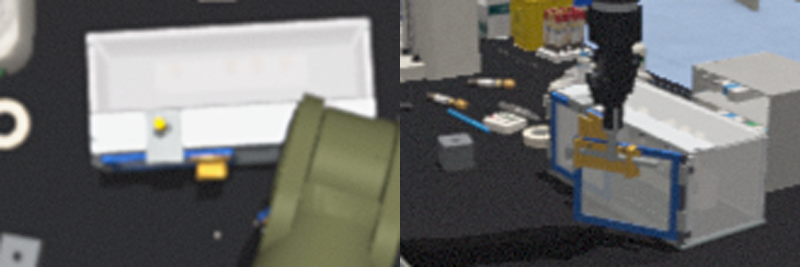

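The last picture shows the gate ajar with the bolt drawn and held by the gripper (side crop, around 610,150). The pin is upright in the strap (top crop, 160,125), and the left leaf is shut with the keeper at (210,165). By the tool's turn, the gate stands at about 30 degrees, and the arm is steady.

```bash
python3 -c "
from bench import bot
print(bot.finish_job())"
```

```text
the job is handed in; nothing more can be done
None
```

The job is handed in: the pin is home in the left leaf, the bolt was lifted and drawn about 37 mm, and the arm is holding the gate steady at about 30 degrees (by the tool's turn), with no verdict returned.

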